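# Press a bridge blank down and slide it home under a drag spring

## Task

Load the black bridge blank into the hold-down jig without gripping or lifting it: with your fingertips on top of the blank, press it down hard against the sprung white bed so that its end clears the red gate and, keeping it pressed down, slide it under the gate and the steel drag spring until it is fully home against the blue end stop. Then take the hand away, leaving the blank held there, and leave the other things on the bench alone.

Things in the scene. Friction and masses are not known exactly. Their poses are not given: they have to be found in the camera images.
- jig: the fixed hold-down jig: a plywood board 110 (x) x 284 (y) x 14 mm, fixed to the worktop, with a white sprung tray (the bed) and a red gate across it on two aluminium posts, 82 mm over all. Origin: centre of the underside of the board, on the worktop; z up. The blank slides along the +y direction of the jig.
- blank: the black ebony bridge blank, a bar 30 (x) x 160 (y) x 10 (z) mm, about 70 g, loose in the tray before the gate, lengthwise along jig y. Origin: centre of its underside; y as the y of the jig. Bed up, its top is 40 mm above the worktop and stands 3 mm proud of the tray walls. At home its centre is at y = +42 mm in the jig frame. Friction with fingers 0.5 or more.
- bed (a joint): how far the sprung bed is pressed down, m: 0 up, 0.008 bottom. It stays level. It starts to sink at about 5 N and takes about 12 N for 6 mm, 15 N for 8 mm (a few N more in all once the spring bears on the blank). Blank under the gate and hand away, it rests at about 0.0035, the blank trapped up against the gate.
- tray_floor (a point): centre of the floor of the tray; 30 mm above the worktop with the bed up, and it sinks with the bed. The tray is 33 mm wide (x) inside and runs from y = -122 to +122 mm in the jig frame; its side and rear walls stand 7 mm above the floor. Waxed: friction on the blank about 0.15.
- gate (a point): middle of the lower edge of the entry face of the red gate (jig frame: x 0, y 62, z 36.5 mm). The gate fills y = 62 to 80 mm and is 52.5 mm high at the top (screw heads 56). The end of the blank strikes it unless the bed is pressed down more than 3.5 mm; aim for 5 to 7 mm.
- spring_tip (a point): underside of the rolled tip of the drag spring, a steel leaf 24 mm wide that slopes down from the far side of the gate (jig frame: y 116, z 30 mm when free). It yields upward at roughly 1 N per mm and drags on the top of the blank (friction about 0.25).
- end_stop (a point): middle of the face of the blue end stop that the end of the blank meets (jig frame: x 0, y 122, z 35 mm with the bed up; the stop is 12 mm high over the floor of the tray)
- chisel_a: bench chisel with a light wooden handle, 27x248x30 mm, loose, to be left alone
- chisel_b: bench chisel with a black handle, 27x248x30 mm, loose, to be left alone
- screwdriver: screwdriver with a yellow handle, 29x200x31 mm, loose, to be left alone
- tuner_tin: round tin with a dark blue lid, the one nearest the jig, diameter 72 mm, 28 mm high, loose, to be left alone
- sanding_block: brown cork sanding block, the one nearest the jig, 67x112x30 mm, loose, to be left alone
- dowel: square light-wood offcut, the one nearest the jig, 16x130x12 mm, loose, to be left alone
Things that resemble listed ones, but are neither listed nor needed, are in the scene too. There is more than one size of the blank; the job needs the larger.

How it is judged:
On the way, in this order (a step that is already met when the one before it is completed fails the run):
1. the fingers press the blank and the bed down at least 4.2 mm before the blank has gone under the gate (value of joint bed above 0.0042 m and contact force between the fingers and blank above 3 N and y of blank in the frame of jig below 0 m), for 0.1 s.
2. the blank's end is under the spring's tip while the fingers still hold blank and bed pressed down at least 4.2 mm (y of blank in the frame of jig above 0.037 m and value of joint bed above 0.0042 m and contact force between the fingers and blank above 2 N), for 0.05 s.
At the end, for the whole second after the job is handed in: the blank lies flat in the tray under gate and drag spring with its end within 3.5 mm of the blue end stop, at rest, and the hand is clear of it (y of blank in the frame of jig between 0.0385 and 0.045 m and x of blank in the frame of jig between -0.005 and 0.005 m and z of blank in the frame of jig below 0.03 m and angle between blank's own z axis and vertical below 0.05 rad and angle between the y axis of blank and the y axis of jig, either way round below 0.06 rad and linear speed of blank below 0.01 m/s); the robot touches nothing.
It fails at once if the blank is lifted or tipped out of the tray (z of blank in the frame of jig above 0.038 m or angle between blank's own z axis and vertical above 0.15 rad).
It fails at once if another thing on the bench is moved more than 20 mm (distance of any of chisel_a, chisel_b, screwdriver, tuner_tin, sanding_block, dowel from where it was at the start of the episode above 0.02 m).
It also fails if it takes over 40 s, if anything falls off the work surface, if the arm or the gripper's body presses on something with over 40 N, if the wrist force passes 120 N, or if a joint passes its speed limit or range.

## Robot

A 7-joint arm with a two-finger parallel gripper is mounted at the origin on a cart in front of the work surface, level with it; the furniture and walls round the work are solid. World frame = base frame: x ahead of the robot, y to its left, z up, the work surface at z = 0. Lengths are in m, angles in rad, forces in N, time in s.
With the tool pointing down it reaches from about 0.4 to 0.85 m from the base axis. Payload 10.4 kg.
Tool frame: the origin (TCP) lies between the finger pads; the fingertips stand robot.tips_ahead ahead of it and the grasp point (between the pads) lies 5 mm behind it (robot.tips_ahead is the distance from the TCP to the fingertips, in m); z points along the fingers, y is the line along which they close (so a half turn about z gives the same grasp; the last joint's range is limited). The gripper opens to 87 mm and grips with 3 to 60 N. Pads are 19 mm wide; open, the fingers measure 117 mm over their backs; the gripper's body (75 mm by 190 mm) begins 51 mm behind the grasp point.
Start: joints at [-1.311, 0.332, -0.065, 1.46, 0.022, 1.35, -0.088], TCP at [0.174, 0.6, 0.237] pointing down, gripper open.
Joint ranges: [-2.6, 2.6], [-0.5, 2.12], [-1.47, 1.34], [0.16, 2.42], [-1.27, 4.41], [0.06, 2.06], [-2.6, 2.6]. Speed limits (rad/s): [2.22, 2.22, 2.79, 2.79, 3.14, 3.14, 3.14].

## Interface

Orientations are given as a 3x3 rotation matrix whose columns are the frame's x, y, z axes.
In Python, from bench import state, eyes, workorder, robot gives the robot as it stands.
- The arm moves only by the shell command python3 -m creep 'ROWS' [FORCE]. ROWS is a JSON object of lists of equal length, an entry for each row: "gripper": the opening, from 0 (shut) to 1 (fully open); "translation": the shift along the tool's x, y, z in mm, a list of three; "turn": the turn, a rotation vector about the tool's x, y, z in rad, a list of three. In form: {"gripper": [gripper, ...], "translation": [[dx, dy, dz], ...], "turn": [[wx, wy, wz], ...]}. A call has 1 to 12 rows; each row is the pose to reach, as a shift and turn from the pose commanded when the call began, along the tool's axes at that moment; what a row does not reach only later rows make up. A row lasts 1/12 s, in which the tool goes at most 41.7 mm and 7.16 degrees, less where a joint would pass 70% of its speed; a pose out of reach is approached as far as the arm can. A call with a gripper value outside its range is refused whole. The fingers move at their own pace and stop on an object; FORCE is the grip in N (left out, the last holds). Time passes only in rows, so rows that repeat a pose let the fingers close. It gives the time, the measured TCP pose, the force, the opening and the grip force at its end, in the units of the state.
- state(): the state, without advancing time (a new reading comes with each control period).
- eyes.grab_frame(name): name is "scene" or "side" or "wrist"; returns a dict with "image" (480x640x3 uint8, red, green, blue), "mtx" (3x3 intrinsics, pixels), "k1" (the pictures are not rectified: a ray, as slopes to the right and down, at radius r is drawn at 1 + k1 r^2 times it, then the intrinsics apply), "world_to_cam" (4x4, takes a point from world to camera coordinates). Camera axes: x right, y down, z forward; pixel columns grow to the right and rows downward; lengths in m; the calibration is good to about 2 mm. A picture is of the moment at which its call begins. There is no depth.
- workorder.hand_in(): hands the job in; it is judged then, once.
The state is a dict: "clock": time; "qpos": joint angles; "joint_vel": joint speeds; "joint_torque": joint torques, N m; "tcp_pos": TCP position; "orientation": TCP orientation; "force": force on the tool from outside, world axes, zero at the start; "torque": the same for the moment, N m; "width": finger opening in m; "grip_force": force on a finger pad.
Only numpy, scipy, OpenCV 4.12 (cv2) and the standard library are available. Lean on these libraries where they do the work, as an engineer would, in place of code of your own. Each camera call takes 0.05 s, during which the arm holds its last target. There are 200 camera calls.

## Working session

There is one attempt and no reset: what is moved stays moved. The work goes in short steps, Python scripts to look and compute and a shell command to move; the robot and the scene stay as the last step left them, time stands still between calls to the robot, and variables do not carry over. Pictures are saved under pics/ and viewed, at most 10 in all, crops included, and the job is handed in when it is done.

```bash
mkdir -p pics; ls
python3 - <<'E'
from bench import state,eyes,workorder,robot
import cv2,numpy as np
print(state()); print(robot.tips_ahead)
for n in ("scene","side"):
    f=eyes.grab_frame(n); cv2.imwrite(f"pics/{n}0.png",f["image"][:,:,::-1]); np.savez(f"{n}0.npz",**f)
    print(n,f["mtx"],f["k1"],f["world_to_cam"])
E
```

```text
pics
{'clock': 0.0, 'qpos': array([-1.31060379,  0.33285997, -0.06466836,  1.46095077,  0.0216486 ,
        1.34991542, -0.08849483]), 'joint_vel': array([-0.00091253,  0.0008108 ,  0.00022892,  0.00128614,  0.00113836,
       -0.00149009, -0.00111073]), 'joint_torque': array([ 1.87608362e-03, -6.23253751e+01,  2.61194736e-02, -3.89891875e+01,
       -6.11371058e-02,  4.00636217e-02,  1.18892222e-04]), 'tcp_pos': array([0.17433326, 0.59980295, 0.2357568 ]), 'orientation': array([[-9.60281967e-01,  2.79031298e-01, -2.78835587e-04],
       [ 2.79031409e-01,  9.60280940e-01, -1.41014344e-03],
       [-1.25713657e-04, -1.43193921e-03, -9.99998967e-01]]), 'force': array([ 0.4910294 , -0.11805514, -0.03238719]), 'torque': array([ 0.02285578,  0.00511221, -0.01865781]), 'grip_force': 0.0, 'width': 0.08731574817232905}
0.014
scene [[473.98406902   0.         314.7606831 ]
 [  0.         473.98406902 238.39584256]
 [  0.           0.           1.        ]] -0.06579695836330521 [[ 0.46307012 -0.8863065  -0.00518135 -0.20856412]
 [-0.63127603 -0.32570919 -0.70384949  0.43698431]
 [ 0.62213876  0.32920253 -0.71033024  0.83107159]
 [ 0.          0.          0.          1.        ]]
side [[622.96366561   0.         327.34639771]
 [  0.         622.96366561 242.5942548 ]
 [  0.           0.           1.        ]] 0.07573686867736641 [[-0.51195734  0.8588967   0.01400518  0.24485093]
 [ 0.5774518   0.35617714 -0.73463411 -0.30096312]
 [-0.63596313 -0.36801401 -0.67831894  1.82190105]
 [ 0.          0.          0.          1.        ]]
```

View pics/scene0.png

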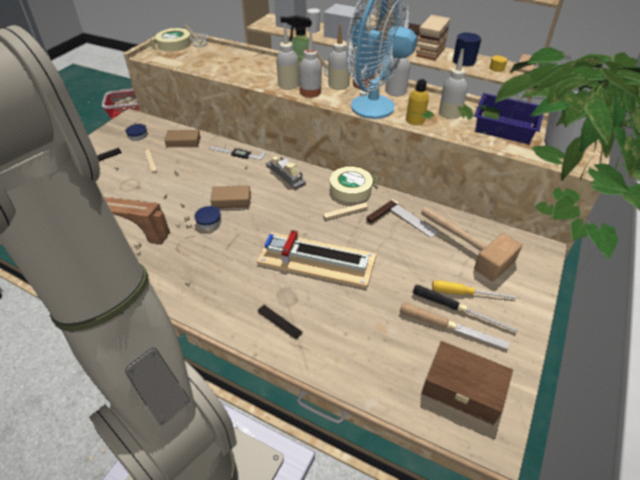

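View pics/side0.png

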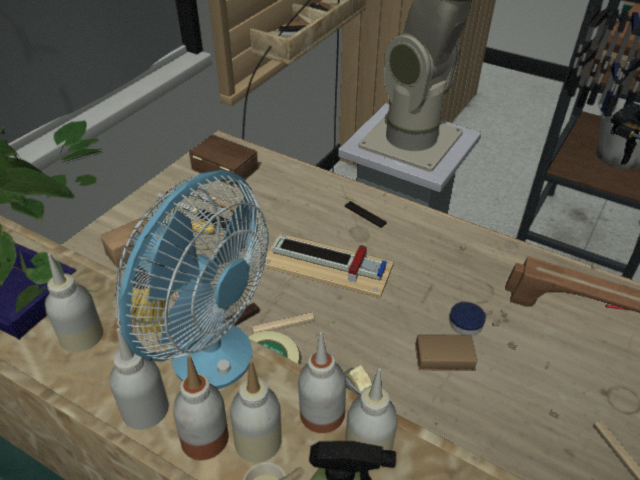

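The scene view shows the jig at about (318,258), with the blank at (300–365, 246–263), the red gate at (290,243) and the blue stop at (268,242). The side view has the jig at about (330,262). The small lookalike blank lies outside the jig, at (280,321) in the scene view.

```bash
cat > h.py <<'E'
import numpy as np,cv2
def rays(f,uv):
    K=f["mtx"];k=float(f["k1"]);T=f["world_to_cam"]
    s=cv2.undistortPoints(np.array(uv,float).reshape(-1,1,2),K,np.array([k,0,0,0,0]))[:,0]
    d=np.c_[s,np.ones(len(s))]@T[:3,:3]
    return -T[:3,:3].T@T[:3,3],d
def onplane(f,uv,z):
    c,d=rays(f,uv); return c+d*((z-c[2])/d[:,2])[:,None]
def proj(f,p):
    T=f["world_to_cam"];p=np.atleast_2d(p)
    return cv2.projectPoints(p,cv2.Rodrigues(T[:3,:3])[0],T[:3,3],f["mtx"],np.array([float(f["k1"]),0,0,0,0]))[0][:,0]
def blob(mask,box):
    x0,y0,x1,y1=box;m=np.zeros(mask.shape,np.uint8);m[y0:y1,x0:x1]=mask[y0:y1,x0:x1]
    n,l,s,c=cv2.connectedComponentsWithStats(m);i=1+np.argmax(s[1:,4])
    cn=cv2.findContours((l==i).astype(np.uint8),0,1)[0][0]
    return s[i],c[i],cn[:,0].astype(float)
E
python3 - <<'E'
from h import *
for n,box in (("scene",(255,225,380,290)),("side",(262,230,400,300))):
    f=dict(np.load(n+"0.npz"));im=f["image"];I=im.astype(int);mx=I.max(2);r,g,b=I[...,0],I[...,1],I[...,2]
    print(n)
    for nm,m,z in (("blank",mx<50,.040),("red",(r>90)&(r>2*g)&(r>2*b),.0525),("blue",(b>90)&(b>1.5*r)&(b>1.3*g),.042)):
        s,c,cn=blob(m.astype(np.uint8),box)
        P=onplane(f,cn,z); rc=cv2.minAreaRect((P[:,:2]*1000).astype(np.float32))
        print(nm,s,c,onplane(f,[c],z)[0],rc)
    x0,y0,x1,y1=box
    cv2.imwrite(f"pics/{n}c.png",cv2.resize(im[y0:y1,x0:x1,::-1],None,fx=5,fy=5,interpolation=cv2.INTER_CUBIC))
E
python3 -c "
import cv2,numpy as np
a=cv2.imread('pics/scenec.png');b=cv2.imread('pics/sidec.png')
w=max(a.shape[1],b.shape[1]);p=lambda i:cv2.copyMakeBorder(i,0,0,0,w-i.shape[1],0)
o=np.vstack([p(a),p(b)]);print(o.shape);cv2.imwrite('pics/c.png',cv2.resize(o,None,fx=.85,fy=.85))"
```

```text
scene
blank [299 244  61  19 348] [327.18965517 252.72701149] [0.5757431  0.03061058 0.04      ] ((576.4219360351562, 28.1280517578125), (22.383180618286133, 152.28988647460938), 11.62763500213623)
red [282 232  15  23 144] [289.29166667 242.5       ] [0.55309923 0.12484543 0.0525    ] ((552.1670532226562, 124.80836486816406), (82.20642852783203, 16.594722747802734), 10.052691459655762)
blue [265 235   8  12  53] [268.45283019 240.33962264] [0.54418424 0.18105233 0.042     ] ((543.9879760742188, 180.668212890625), (41.597694396972656, 11.046625137329102), 11.637752532958984)
side
blank [281 240  69  24 621] [315.50724638 251.3236715 ] [0.58624016 0.03251143 0.04      ] ((586.5841674804688, 30.825775146484375), (29.237539291381836, 157.24221801757812), 11.545011520385742)
red [349 246  17  27 164] [357.29268293 258.63414634] [0.56900343 0.13025218 0.0525    ] ((569.0735473632812, 130.01902770996094), (83.95684814453125, 15.774052619934082), 11.270000457763672)
blue [377 261   9  16  69] [381.08695652 268.11594203] [0.55803818 0.18443557 0.042     ] ((558.5805053710938, 184.31857299804688), (50.21894454956055, 9.487043380737305), 10.99603271484375)
(675, 690, 3)
```

View pics/c.png

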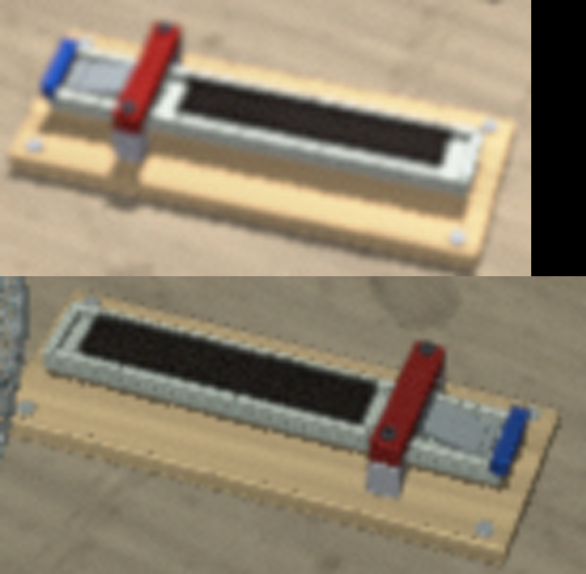

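The crops show the blank (dark bar) short of the red gate in both views, with clear tray behind it and a gap of about 15 mm to the gate. I'll triangulate the silhouette centroids.

Run:
```python
from h import *
R={}
for thr in (50,70,90):
  for n,box in (("scene",(255,225,380,290)),("side",(262,230,400,300))):
    f=dict(np.load(n+"0.npz"));I=f["image"].astype(int);mx=I.max(2);r,g,b=I[...,0],I[...,1],I[...,2]
    for nm,m in (("blank",mx<thr),("red",(r>70+thr*.4)&(r>1.7*g)&(r>1.7*b)),("blue",(b>80)&(b>1.3*r)&(b>1.15*g))):
        s,c,cn=blob(m.astype(np.uint8),box)
        R[nm,n]=rays(f,[c])
        if nm=="blank":
            P=onplane(f,cn,.04);print(thr,n,s,cv2.minAreaRect((P[:,:2]*1000).astype(np.float32)))
  for nm in ("blank","red","blue"):
    (c1,d1),(c2,d2)=R[nm,"scene"],R[nm,"side"];d1=d1[0];d2=d2[0]
    A=np.c_[d1,-d2];t=np.linalg.lstsq(A,c2-c1,rcond=None)[0]
    p,q=c1+t[0]*d1,c2+t[1]*d2;print(thr,nm,(p+q)/2*1000,np.linalg.norm(p-q)*1000)
```

```text
50 scene [299 244  61  19 348] ((576.4219360351562, 28.1280517578125), (22.383180618286133, 152.28988647460938), 11.62763500213623)
50 side [281 240  69  24 621] ((586.5841674804688, 30.825775146484375), (29.237539291381836, 157.24221801757812), 11.545011520385742)
50 blank [580.92113719  31.22897255  34.89491128] 3.3862594724688795
50 red [560.7659671  127.83800554  44.4657509 ] 3.262771815176679
50 blue [550.69278159 183.26548912  34.69653459] 3.831428437498654
70 scene [298 244  63  19 465] ((576.26318359375, 28.541839599609375), (25.38210105895996, 156.36380004882812), 11.323240280151367)
70 side [281 239  69  26 674] ((586.4563598632812, 30.863006591796875), (31.956945419311523, 159.06663513183594), 11.436012268066406)
70 blank [581.3306079   29.005395    34.40700451] 0.04429274116272116
70 red [560.15721814 127.54666217  46.44508567] 2.447486794498812
70 blue [550.69278159 183.26548912  34.69653459] 3.831428437498654
90 scene [297 244  64  20 509] ((576.2603149414062, 28.1932373046875), (27.166698455810547, 157.0836639404297), 11.208625793457031)
90 side [281 239  70  26 720] ((585.8854370117188, 30.744537353515625), (34.233463287353516, 160.80801391601562), 11.31930160522461)
90 blank [581.14996351  28.95628594  34.18706558] 0.9450525116236206
90 red [560.68583268 127.51758746  47.18181045] 2.6426507182801577
90 blue [550.69278159 183.26548912  34.69653459] 3.831428437498654
```

Blank centre is at about (0.581, 0.029), with jig +y along (-0.197, 0.980). The gate and stop spacings (71 mm, 128 mm) agree, and the blank is at jig y of about -30. I'll press 17 mm behind the blank's centre, with the fingers shut and closing along jig y.

```bash
python3 -m creep '{"gripper":[0,0,0,0,0,0,0,0,0,0,0,0],"translation":[[-280,-225,0],[-280,-225,0],[-280,-225,0],[-280,-225,0],[-280,-225,0],[-280,-225,0],[-280,-225,0],[-280,-225,0],[-280,-225,0],[-280,-225,0],[-280,-225,0],[-280,-225,0]],"turn":[[0,0,-0.1],[0,0,-0.2],[0,0,-0.3],[0,0,-0.4],[0,0,-0.482],[0,0,-0.482],[0,0,-0.482],[0,0,-0.482],[0,0,-0.482],[0,0,-0.482],[0,0,-0.482],[0,0,-0.482]]}' 10; python3 -c "
from bench import state
import numpy as np
s=state();R=s['orientation'];print(R,s['tcp_pos']);print(R.T@(np.array([.5846,.0123,.12])-s['tcp_pos'])*1000)"
```

```text
clock: 1.1
tcp_pos: [0.3798, 0.3067, 0.2364]
orientation: [[-0.98, -0.199, -0.0], [-0.199, 0.98, 0.0], [0.0, 0.0, -1.0]]
force: [0.5, 0.8, -0.4]
width: 0.0147
grip_force: 0.0
[[-9.80064649e-01 -1.98678226e-01 -4.96044674e-04]
 [-1.98678338e-01  9.80064734e-01  1.86497647e-04]
 [ 4.49102870e-04  2.81333083e-04 -9.99999860e-01]] [0.3798249  0.30671604 0.23636801]
[-142.25100902 -329.26387429  116.21150846]
```

```bash
python3 -m creep '{"gripper":[0,0,0,0,0,0,0,0,0,0,0,0],"translation":[[-142,-329,60],[-142,-329,60],[-142,-329,60],[-142,-329,60],[-142,-329,60],[-142,-329,60],[-142,-329,60],[-142,-329,90],[-142,-329,110],[-142,-329,125],[-142,-329,136],[-142,-329,136]],"turn":[[0,0,0],[0,0,0],[0,0,0],[0,0,0],[0,0,0],[0,0,0],[0,0,0],[0,0,0],[0,0,0],[0,0,0],[0,0,0],[0,0,0]]}'
python3 - <<'E'
from bench import state,eyes
import cv2,numpy as np
o=[]
for n,(x0,y0,x1,y1) in (("scene",(235,190,395,290)),("side",(250,190,410,300))):
    f=eyes.grab_frame(n);np.savez(n+"1.npz",**f)
    o.append(cv2.resize(f["image"][y0:y1,x0:x1,::-1],(640,290),interpolation=cv2.INTER_CUBIC) if 0 else cv2.resize(f["image"][y0:y1,x0:x1,::-1],None,fx=2.7,fy=2.7,interpolation=cv2.INTER_CUBIC))
cv2.imwrite("pics/c1.png",np.vstack(o))
E
```

```text
clock: 2.1
tcp_pos: [0.5829, 0.0133, 0.0975]
orientation: [[-0.98, -0.2, -0.005], [-0.2, 0.98, -0.0], [0.005, 0.001, -1.0]]
force: [0.1, -0.5, 0.0]
width: 0.0005
grip_force: 0.0
```

View pics/c1.png

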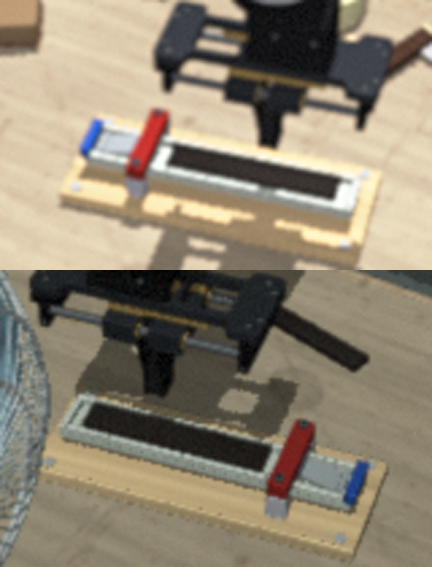

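The closed fingertips hang over the middle-rear of the blank, about 45 mm above it and centred in both views, and the body is clear of the gate. I'll come down to just above the blank.

```bash
python3 -m creep '{"gripper":[0,0,0,0,0],"translation":[[-1,0,15],[-1,0,30],[-1,0,38],[-1,0,38],[-1,0,38]],"turn":[[0,0,0],[0,0,0],[0,0,0],[0,0,0],[0,0,0]]}'
```

```text
clock: 2.62
tcp_pos: [0.5861, 0.0128, 0.0636]
orientation: [[-0.98, -0.199, 0.001], [-0.199, 0.98, 0.001], [-0.001, 0.0, -1.0]]
force: [-0.4, 0.2, 0.2]
width: 0.0002
grip_force: 0.0
```

```bash
python3 -m creep '{"gripper":[0,0,0,0,0],"translation":[[0,0,4],[0,0,8],[0,0,11],[0,0,13],[0,0,13]],"turn":[[0,0,0],[0,0,0],[0,0,0],[0,0,0],[0,0,0]]}'
```

```text
clock: 3.03
tcp_pos: [0.5865, 0.0121, 0.0503]
orientation: [[-0.98, -0.198, 0.001], [-0.198, 0.98, 0.001], [-0.001, 0.0, -1.0]]
force: [-2.1, 0.8, 10.7]
width: 0.0008
grip_force: 4.9
```

```bash
python3 -m creep '{"gripper":[0,0,0,0],"translation":[[0,0,1],[0,0,2],[0,0,2],[0,0,2]],"turn":[[0,0,0],[0,0,0],[0,0,0],[0,0,0]]}'
```

```text
clock: 3.37
tcp_pos: [0.5865, 0.0121, 0.0488]
orientation: [[-0.98, -0.198, 0.001], [-0.198, 0.98, 0.001], [-0.002, 0.001, -1.0]]
force: [-2.3, 0.3, 11.7]
width: 0.0004
grip_force: 5.8
```

```bash
python3 -m creep '{"gripper":[0,0,0,0,0,0,0,0,0,0],"translation":[[0,2,0.5],[0,5,0.5],[0,8,0.5],[0,11,0.5],[0,14,0.5],[0,17,0.5],[0,20,0.5],[0,23,0.5],[0,25,0.5],[0,25,0.5]],"turn":[[0,0,0],[0,0,0],[0,0,0],[0,0,0],[0,0,0],[0,0,0],[0,0,0],[0,0,0],[0,0,0],[0,0,0]]}'
python3 - <<'E'
from bench import eyes
from h import *
o=[]
for n,(x0,y0,x1,y1),box in (("scene",(235,190,395,290),(255,225,380,290)),("side",(250,190,410,300),(262,230,400,300))):
    f=eyes.grab_frame(n);np.savez(n+"2.npz",**f)
    o.append(cv2.resize(f["image"][y0:y1,x0:x1,::-1],None,fx=2.7,fy=2.7,interpolation=cv2.INTER_CUBIC))
cv2.imwrite("pics/c2.png",np.vstack(o))
E
```

```text
clock: 4.2
tcp_pos: [0.5827, 0.0357, 0.0489]
orientation: [[-0.98, -0.197, 0.004], [-0.197, 0.98, -0.0], [-0.004, -0.001, -1.0]]
force: [1.3, -2.6, 10.7]
width: 0.0006
grip_force: 5.8
```

View pics/c2.png

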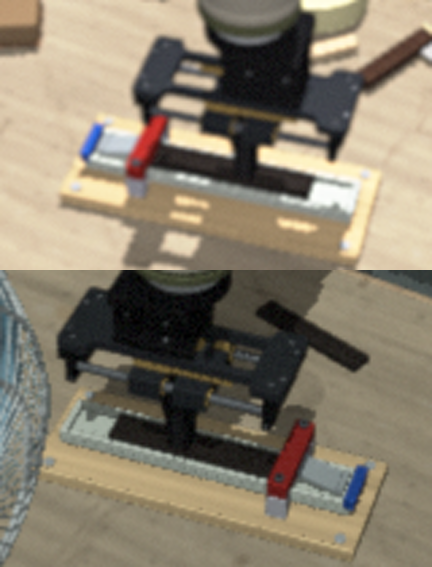

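The blank has moved along with the fingers: its front end is now under the red gate in both views, and its tail has left the rear wall by about 25 mm more. I'll keep sliding with slightly more pressure.

```bash
python3 -m creep '{"gripper":[0,0,0,0,0,0,0,0,0,0,0,0],"translation":[[0,2,1],[0,5,1],[0,8,1],[0,11,1],[0,14,1],[0,17,1.2],[0,20,1.4],[0,23,1.6],[0,26,1.8],[0,29,2],[0,32,2],[0,35,2]],"turn":[[0,0,0],[0,0,0],[0,0,0],[0,0,0],[0,0,0],[0,0,0],[0,0,0],[0,0,0],[0,0,0],[0,0,0],[0,0,0],[0,0,0]]}'
```

```text
clock: 5.3
tcp_pos: [0.5762, 0.0692, 0.0471]
orientation: [[-0.981, -0.196, 0.005], [-0.196, 0.981, -0.001], [-0.005, -0.002, -1.0]]
force: [1.2, -5.3, 12.2]
width: 0.0006
grip_force: 6.3
```

```bash
python3 -m creep '{"gripper":[0,0,0,0,0,0,0,0],"translation":[[0,2,0.5],[0,4,0.5],[0,6,0.5],[0,8,0.5],[0,10,0.5],[0,12,0.5],[0,13,0.5],[0,13,0.5]],"turn":[[0,0,0],[0,0,0],[0,0,0],[0,0,0],[0,0,0],[0,0,0],[0,0,0],[0,0,0]]}'
python3 - <<'E'
from bench import eyes
from h import *
o=[]
for n,(x0,y0,x1,y1) in (("scene",(235,190,395,290)),("side",(250,190,410,300))):
    f=eyes.grab_frame(n);np.savez(n+"3.npz",**f)
    o.append(cv2.resize(f["image"][y0:y1,x0:x1,::-1],None,fx=2.7,fy=2.7,interpolation=cv2.INTER_CUBIC))
cv2.imwrite("pics/c3.png",np.vstack(o))
E
```

```text
clock: 5.97
tcp_pos: [0.5735, 0.082, 0.0465]
orientation: [[-0.98, -0.196, 0.004], [-0.196, 0.981, -0.001], [-0.004, -0.002, -1.0]]
force: [1.4, -3.8, 12.5]
width: 0.0003
grip_force: 6.2
```

View pics/c3.png

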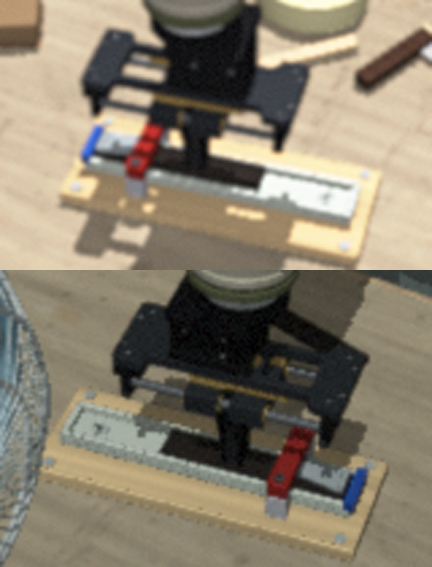

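The blank now runs under the gate and the spring, and its end is nearly at the blue stop. I'll push on and watch for the reaction of the stop.

```bash
python3 -m creep '{"gripper":[0,0,0,0,0],"translation":[[0,1,0],[0,2,0],[0,3,0],[0,4,0],[0,4,0]],"turn":[[0,0,0],[0,0,0],[0,0,0],[0,0,0],[0,0,0]]}';  python3 -m creep '{"gripper":[0,0,0,0,0],"translation":[[0,1,0],[0,2,0],[0,3,0],[0,4,0],[0,4,0]],"turn":[[0,0,0],[0,0,0],[0,0,0],[0,0,0],[0,0,0]]}'
python3 - <<'E'
from bench import eyes
from h import *
f=eyes.grab_frame("side");np.savez("side4.npz",**f)
I=f["image"].astype(int)
u=np.array([-.197,.980]);e=np.array([.980,.197])
for x in (6,8,10,12):      # brightness along jig y at blank's tail, top pressed z=33 mm
    ys=np.arange(-60,-20,2); c=np.array([.5812,.029])+29.6e-3*u
    P=np.array([[*(c+e*x/1e3+u*y/1e3),.033] for y in ys])
    q=proj(f,P).astype(np.float32); v=cv2.remap(f["image"].max(2),q[None,:,0],q[None,:,1],1)[0]
    print(x,list(zip(ys.tolist(),v.tolist())))
E
```

```text
clock: 6.48
tcp_pos: [0.5729, 0.0845, 0.0465]
orientation: [[-0.981, -0.195, 0.005], [-0.195, 0.981, -0.002], [-0.004, -0.003, -1.0]]
force: [2.0, -8.6, 12.5]
width: 0.0005
grip_force: 6.2
clock: 6.9
tcp_pos: [0.572, 0.0883, 0.0464]
orientation: [[-0.981, -0.195, 0.004], [-0.195, 0.981, -0.002], [-0.004, -0.003, -1.0]]
force: [1.0, -9.4, 12.9]
width: 0.0006
grip_force: 6.3
6 [(-60, 172), (-58, 150), (-56, 118), (-54, 104), (-52, 113), (-50, 138), (-48, 171), (-46, 177), (-44, 177), (-42, 176), (-40, 168), (-38, 144), (-36, 82), (-34, 42), (-32, 32), (-30, 32), (-28, 32), (-26, 31), (-24, 31), (-22, 32)]
8 [(-60, 170), (-58, 149), (-56, 129), (-54, 130), (-52, 143), (-50, 158), (-48, 172), (-46, 177), (-44, 176), (-42, 176), (-40, 170), (-38, 141), (-36, 84), (-34, 42), (-32, 33), (-30, 33), (-28, 31), (-26, 32), (-24, 32), (-22, 32)]
10 [(-60, 173), (-58, 168), (-56, 159), (-54, 164), (-52, 168), (-50, 170), (-48, 173), (-46, 177), (-44, 175), (-42, 176), (-40, 169), (-38, 140), (-36, 82), (-34, 36), (-32, 34), (-30, 32), (-28, 32), (-26, 34), (-24, 33), (-22, 31)]
12 [(-60, 176), (-58, 174), (-56, 171), (-54, 171), (-52, 173), (-50, 175), (-48, 176), (-46, 176), (-44, 176), (-42, 176), (-40, 173), (-38, 145), (-36, 79), (-34, 43), (-32, 32), (-30, 32), (-28, 31), (-26, 32), (-24, 30), (-22, 30)]
```

Lateral force rose from 4 to 9 N and then the fingers slipped, and the tail edge sits at jig y of about -37 (home is -38), so the blank is against the stop. I'll lift straight off.

```bash
python3 -m creep '{"gripper":[0,0,0,0,0,0,0,0,0,0,0,0],"translation":[[0,0,-3],[0,0,-6],[0,0,-10],[0,0,-16],[0,0,-30],[0,0,-60],[0,0,-90],[0,-30,-120],[0,-60,-120],[0,-60,-120],[0,-60,-120],[0,-60,-120]],"turn":[[0,0,0],[0,0,0],[0,0,0],[0,0,0],[0,0,0],[0,0,0],[0,0,0],[0,0,0],[0,0,0],[0,0,0],[0,0,0],[0,0,0]]}'
python3 - <<'E'
from bench import eyes
from h import *
o=[]
for n,(x0,y0,x1,y1) in (("scene",(235,190,395,290)),("side",(250,190,410,300))):
    f=eyes.grab_frame(n);np.savez(n+"5.npz",**f)
    o.append(cv2.resize(f["image"][y0:y1,x0:x1,::-1],None,fx=2.7,fy=2.7,interpolation=cv2.INTER_CUBIC))
cv2.imwrite("pics/c5.png",np.vstack(o))
E
```

```text
clock: 7.95
tcp_pos: [0.5811, 0.0331, 0.1641]
orientation: [[-0.98, -0.198, -0.001], [-0.198, 0.98, 0.001], [0.001, 0.001, -1.0]]
force: [0.3, -0.0, -0.1]
width: 0.0004
grip_force: 0.0
```

View pics/c5.png

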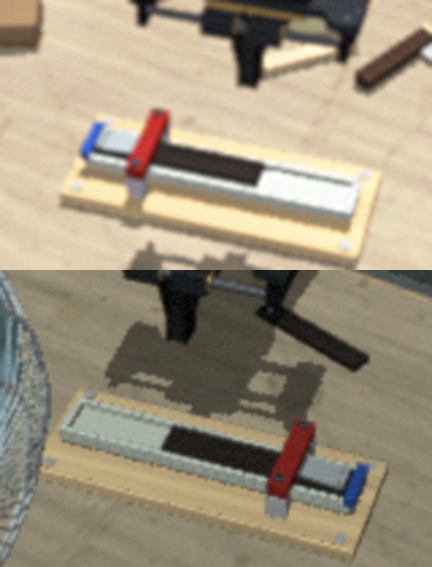

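The hand is clear. The blank lies flat under the gate and spring and reaches the blue stop, with its tail at about (165,440) in the lower crop. I'll check the tail numerically before handing in.

Run:
```python
from h import *
u=np.array([-.197,.980]);e=np.array([.980,.197]);c=np.array([.5812,.029])+29.6e-3*u
for n in ("scene","side"):
  for k,z,y0 in ((0,.040,-110),(5,.0365,-38)):
    f=dict(np.load(f"{n}{k}.npz"));r=[]
    for x in (-8,-4,0,4,8):
        ys=np.arange(-20,20,.5)+y0
        q=proj(f,np.array([[*(c+e*x/1e3+u*y/1e3),z] for y in ys])).astype(np.float32)
        v=cv2.remap(f["image"].max(2),q[None,:,0],q[None,:,1],1)[0].astype(int)
        r.append(float(ys[np.argmax(v<95)]))
    print(n,k,r)
```

```text
scene 0 [-107.0, -107.0, -107.5, -109.0, -107.0]
scene 5 [-35.0, -35.0, -35.5, -36.5, -33.5]
side 0 [-109.5, -109.5, -109.5, -109.0, -109.0]
side 5 [-37.0, -37.5, -36.5, -37.0, -37.0]
```

Both views put the blank's travel at about 72 mm (72–73), as expected from -30 to 42, and the force showed contact with the stop.

```bash
python3 -c "
from bench import workorder
print(workorder.hand_in())"
```

```text
the job is handed in; nothing more can be done
None
```

I pressed the blank down and slid it under the gate and drag spring to the blue end stop. The hand is clear, and I handed the job in at about 8 s; it returned no verdict, but both cameras show about 72 mm of travel, as expected, and the push force rose as it should at the stop.

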